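# Gauge two handpiece holder cups and reject the narrowed one

## Robot

A 7-joint arm with a two-finger parallel gripper is mounted at the origin on the work surface. World frame = base frame: x ahead of the robot, y to its left, z up, the work surface at z = 0. Lengths are in m, angles in rad, forces in N, time in s.
With the tool pointing down it reaches from about 0.4 to 0.85 m from the base axis. Payload 6.9 kg.
Tool frame: the origin (TCP) lies midway between the tips of the shut fingers; the grasp point (between the pads) lies behind it (ctrl.pinch_z is the z of the grasp point in the tool frame, in m); z points along the fingers, y is the direction in which the jaws open and shut (so a half turn about z gives the same grasp; the last joint's range is limited). The gripper opens to 85 mm and grips with 20 to 120 N. Pads are 22 mm wide; open, the fingers measure 114 mm over their backs; the gripper's body (76 mm by 85 mm) begins 54 mm behind the grasp point. The pads swing forward as they close: fully open they stand 13 mm farther back than shut.
Start: joints at [-1.141, 0.507, -0.238, 1.5, 0.126, 1.149, -0.155], TCP at [0.199, 0.593, 0.231] pointing down, gripper open.
Joint ranges: [-3.08, 3.08], [-0.24, 2.05], [-1.43, 1.35], [0, 2.5], [-1.52, 4.66], [0.17, 1.96], [-2.89, 2.89]. Speed limits (rad/s): [2.39, 2.39, 3.14, 3.14, 3.14, 3.14, 3.14].

## Interface

Orientations are given as a unit quaternion [w, x, y, z].
In Python, from station import ctrl, get_state, vision, ticket, models gives the robot as it stands. Calls block until the motion is done:
- ctrl.movep(position, orientation): joint-space move of the TCP to a pose.
- ctrl.movel(position, frame=None, max_speed=0.15): straight line of the TCP; frame=None keeps the orientation; max_speed is the mean speed in m/s.
- ctrl.set_joints(angles): joint-space move.
- ctrl.ungrasp() and ctrl.close_gripper(force=None): open the fingers fully, or close them until they stop; force is the grip in N (None keeps the last).
- ctrl.pause(seconds).
- ctrl.ik(position, orientation): joint angles nearest the present ones, or None.
- get_state(): the state.
- vision.grab_frame(name): name is "scene" or "top"; returns (picture, depth): 420x560x3 uint8, blue, green, red; 420x560 float32, m along the optical axis (not along the pixel's ray), 0 where there is no reading.
- vision.camera_info(name): a dict with "mtx" (3x3 intrinsics, pixels), "R" (3x3) and "t" (3): a world point X has camera coordinates R X + t. Camera axes: x right, y down, z forward; pixel columns grow to the right and rows downward; lengths in m; the calibration is good to about 2 mm. A picture is of the moment at which its call begins. camera_info takes no time and is no camera call.
A pose or a line that the arm cannot do raises ctrl.Unreachable and nothing moves.
- ticket.close_job(): hands the job in, once; it reports no verdict.
Trained networks look in the newest picture that a camera, given by its name, has taken for a name from the list of things; names that differ only in an ending like _2 or _b are one class to them, and where a whole thing is asked for, a point or a joint stands for the part that bears it (a point fixed in the world has none). Each returns a list of dicts, best first, with "p" (0 to 1); they miss things now and then, are a little off and sometimes report something else, mostly with a low value. They report only what shows in the picture. A call takes as long as a camera call. They do not tell look-alikes from the thing itself.
- models.recognise(camera, target): "point" ([column, row] in pixels, amid what is visible of it).
- models.masks_of(camera, target): "mask" (420x560 bool, what is visible of it) and "point" ([column, row] in pixels, amid what is visible of it).
The state is a dict: "time": time; "qpos": joint angles; "qd": joint speeds; "tau": joint torques, N m; "tcp_pos": TCP position; "eef_rot": TCP orientation; "contact_force": force on the tool from outside, world axes, zero at the start; "wrist_torque": the same for the moment, N m; "width": finger opening in m.
Only numpy, scipy, OpenCV 4.12 (cv2) and the standard library are available. Lean on these libraries where they do the work, as an engineer would, in place of code of your own. Each camera call takes 0.05 s, during which the arm holds its last target.

## Task

Take the go gauge out of its stand and gently try its nose upright in the blue-banded holder cup, then in the yellow-banded one: it goes fully home in one of them and is stopped part-way in the other. Leave the gauge standing fully home in the cup that passes, upright on the tray, and stand the cup that fails upright in the orange bin. Never press a cup down with more than 40 N, and do not disturb the other things.

Things in the scene. Friction and masses are not known exactly. Their poses are not given: they have to be found in the camera images.
- gauge_handle (a point): middle of the go gauge's green round handle (25 mm dia, 50 mm long), on the gauge's axis, 66 mm above the nose's end, 30 mm above the collar's underside, 25 mm below the top; z points up. The gauge is loose, about 0.2 kg, 91 mm long, and stands upright in its stand at the start, nose down, nose end 6 mm above the table
- gauge_nose (a point): centre of the flat lower end of the gauge's nose; z points up along the gauge. Steel nose 20 mm dia, 36 mm long, 1 mm chamfer at its end; above it a dark collar, 36 mm dia, 5 mm thick, then the handle
- cup_blue_mid (a point): middle of the blue-banded holder cup, on its axis, 22.5 mm above its foot and below its rim; z points up. Round aluminium cup, loose, upright, 44 mm outer dia, 45 mm tall, about 0.18 kg; slides if pushed sideways. One of the two cups is good, the other narrowed inside, at random; outside they differ only by the coloured band round the rim (outside and on top)
- cup_blue_rim (a point): centre of the blue-banded cup's mouth, level with its rim; z up. Black blind bore, 21 mm dia, below a funnel 27 mm wide at the rim and 4 mm deep. Good cup: the gauge's 36 mm nose goes right in until its collar sits on the rim. Narrowed cup: a hard ledge stops the nose about 16 mm below the rim
- cup_yellow_mid (a point): middle of the yellow-banded holder cup, on its axis, 22.5 mm above its foot and below its rim; z points up. Round aluminium cup, loose, upright, 44 mm outer dia, 45 mm tall, about 0.18 kg; slides if pushed sideways. One of the two cups is good, the other narrowed inside, at random; outside they differ only by the coloured band round the rim (outside and on top)
- cup_yellow_rim (a point): centre of the yellow-banded cup's mouth, level with its rim; z up. Black blind bore, 21 mm dia, below a funnel 27 mm wide at the rim and 4 mm deep. Good cup: the gauge's 36 mm nose goes right in until its collar sits on the rim. Narrowed cup: a hard ledge stops the nose about 16 mm below the rim
- tray: flat steel tray, fixed, 220 mm (its x) by 300 mm (its y), floor 3 mm above the table with a blue liner, rim 8 mm high; the cups stand on it. Origin under its centre
- bin: orange reject bin, fixed, open on top, 150 x 150 mm, 45 mm high, walls and floor 4 mm thick. Origin under its centre, on the table
- stand: gauge stand, fixed: grey round block, 68 mm dia foot, 42 mm high, with a hole 24 mm wide in which the gauge's nose hangs, its collar resting on the top. Origin under its centre
- jar: small amber glass jar with white lid, 56 mm dia, 70 mm tall; loose, leave alone. Origin in the centre of its underside
- dish: small glass bowl, 64 mm dia, 30 mm tall; loose, leave alone. Origin in the centre of its underside
- bur_block: aluminium block 50 x 80 mm with drill bits standing in it, 39 mm tall; loose, leave alone. Origin in the centre of its underside
- mirror: dental mouth mirror, 166 mm long along its y, 8 mm thick, lying on the tray beside the cups; loose, leave alone. Origin in the centre of its underside
- beaker: white plastic cup, 60 mm dia, 75 mm tall; loose, leave alone. Origin in the centre of its underside
- handpiece: steel dental handpiece, about 145 mm long along its x, 25 mm tall; loose, leave alone. Origin in the centre of its underside
Not all that is in view belongs to the job. Of the things that look like the part that bears gauge_handle, the smaller one is meant.

How it is judged:
On the way, in this order (a step that is already met when the one before it is completed fails the run):
1. the gauge's nose is tried at least 10 mm deep and upright in the blue-banded cup (horizontal distance between gauge_nose and cup_blue_mid below 0.004 m and z of gauge_nose in the frame of cup_blue_mid below 0.0125 m and angle between gauge_nose's own z axis and vertical below 0.12 rad), for 0.1 s.
2. then its nose is tried at least 10 mm deep and upright in the yellow-banded cup (horizontal distance between gauge_nose and cup_yellow_mid below 0.004 m and z of gauge_nose in the frame of cup_yellow_mid below 0.0125 m and angle between gauge_nose's own z axis and vertical below 0.12 rad), for 0.1 s.
At the end, for the whole second after the job is handed in: The gauge stands fully home in the cup that passes (nose end at least 33 mm below the rim, within 4 mm of the cup's axis, axes within 0.08 rad); that cup stands upright (within 0.12 rad) on the tray; the other cup stands upright (within 0.12 rad) on the floor of the bin; all three are at rest (((horizontal distance between gauge_nose and cup_blue_mid below 0.004 m and z of gauge_nose in the frame of cup_blue_mid below -0.0105 m and angle between the z axis of gauge_nose and the z axis of cup_blue_mid, either way round below 0.08 rad and x of cup_blue_mid in the frame of tray between -0.11 and 0.11 m and y of cup_blue_mid in the frame of tray between -0.15 and 0.15 m and angle between each of cup_blue_mid, cup_yellow_mid's own z axis and vertical below 0.12 rad and height (world z) of cup_blue_mid below 0.032 m and x of cup_yellow_mid in the frame of bin between -0.07 and 0.07 m and y of cup_yellow_mid in the frame of bin between -0.07 and 0.07 m and height (world z) of cup_yellow_mid below 0.035 m) or (horizontal distance between gauge_nose and cup_yellow_mid below 0.004 m and z of gauge_nose in the frame of cup_yellow_mid below -0.0105 m and angle between the z axis of gauge_nose and the z axis of cup_yellow_mid, either way round below 0.08 rad and x of cup_yellow_mid in the frame of tray between -0.11 and 0.11 m and y of cup_yellow_mid in the frame of tray between -0.15 and 0.15 m and angle between each of cup_yellow_mid, cup_blue_mid's own z axis and vertical below 0.12 rad and height (world z) of cup_yellow_mid below 0.032 m and x of cup_blue_mid in the frame of bin between -0.07 and 0.07 m and y of cup_blue_mid in the frame of bin between -0.07 and 0.07 m and height (world z) of cup_blue_mid below 0.035 m)) and linear speed of each of gauge, cup_blue, cup_yellow below 0.02 m/s); the robot touches nothing.
It fails at once if a cup is pressed onto the tray with more than 40 N (contact force between any of cup_blue, cup_yellow and tray above 40 N).
It fails at once if one of the other things (jar, bowl, bur block, mirror, white cup, handpiece) is moved by more than 30 mm (distance of any of jar, dish, bur_block, mirror, beaker, handpiece from where it was at the start of the episode above 0.03 m).
It also fails if it takes over 72 s, if anything falls off the work surface, if the arm or the gripper's body presses on something with over 40 N, if the wrist force passes 120 N, or if a joint passes its speed limit or range.

## Working session

There is one attempt and no reset: what is moved stays moved. The work goes in short steps, each a Python script; the robot and the scene stay as the last script left them, time stands still between calls to the robot, and variables do not carry over. Pictures are saved under pics/ and viewed, and the job is handed in when it is done.

```bash
ls; mkdir -p pics; python3 - <<'E'
from station import ctrl, get_state, vision, ticket, models
import cv2, numpy as np
np.set_printoptions(precision=4,suppress=True)
print(get_state()); print(ctrl.pinch_z)
for c in ("scene","top"):
    im,d=vision.grab_frame(c); cv2.imwrite(f"pics/{c}0.png",im); np.savez(f"{c}0.npz",im=im,d=d)
    print(c,vision.camera_info(c))
    for t in ["gauge_handle","cup_blue_mid","cup_yellow_mid","stand","bin","tray"]:
        print(t,[(np.round(r["point"]),round(r["p"],2)) for r in models.recognise(c,t)])
E
```

```text
pics
{'time': 0.0, 'qpos': array([-1.1415,  0.5083, -0.2375,  1.5011,  0.1257,  1.1489, -0.1548]), 'qd': array([-0.0005, -0.0003,  0.0018, -0.0014,  0.0007,  0.0006, -0.0009]), 'tau': array([  0.0008, -62.0611,  -2.1861, -24.9652,   0.0128,   0.0123,
        -0.    ]), 'tcp_pos': array([0.1988, 0.592 , 0.2304]), 'eef_rot': array([-0.0001,  0.1612,  0.9869, -0.0008]), 'contact_force': array([-0.2256,  1.31  , -0.4609]), 'wrist_torque': array([ 0.0065, -0.0109, -0.0304]), 'width': 0.08528255314618188}
-0.0187
scene {'mtx': array([[462.2899,   0.    , 277.115 ],
       [  0.    , 462.2899, 210.9841],
       [  0.    ,   0.    ,   1.    ]]), 'R': array([[ 0.7176,  0.6962,  0.0183],
       [ 0.4238, -0.4157, -0.8048],
       [-0.5527,  0.5853, -0.5933]]), 't': array([-0.3697, -0.1658,  1.6871])}
gauge_handle [(array([185., 253.]), 0.75), (array([145., 262.]), 0.74)]
cup_blue_mid [(array([303., 209.]), 0.75), (array([142., 227.]), 0.73)]
cup_yellow_mid [(array([260., 227.]), 0.66)]
stand [(array([191., 270.]), 0.89)]
bin [(array([331., 178.]), 0.81)]
tray [(array([285., 234.]), 0.96)]
top {'mtx': array([[505.6679,   0.    , 279.0243],
       [  0.    , 505.6679, 210.8119],
       [  0.    ,   0.    ,   1.    ]]), 'R': array([[-0.0194, -0.9994,  0.0272],
       [-0.9806,  0.0137, -0.1955],
       [ 0.1951, -0.0304, -0.9803]]), 't': array([-0.0285,  0.4998,  1.1472])}
gauge_handle [(array([440., 236.]), 0.68), (array([390., 219.]), 0.54)]
cup_blue_mid [(array([221., 204.]), 0.74)]
cup_yellow_mid [(array([287., 207.]), 0.7)]
stand [(array([383., 228.]), 0.75)]
bin [(array([137., 225.]), 0.59)]
tray [(array([256., 197.]), 0.58)]
```

View pics/scene0.png

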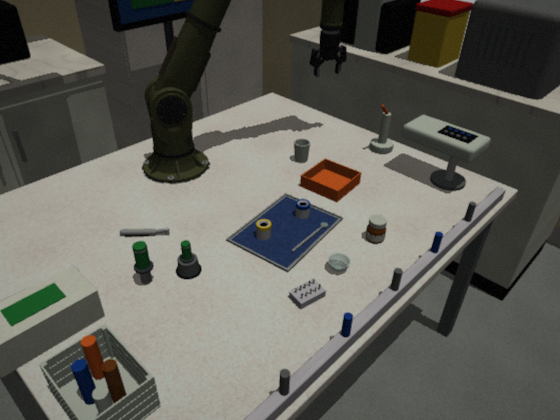

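View pics/top0.png

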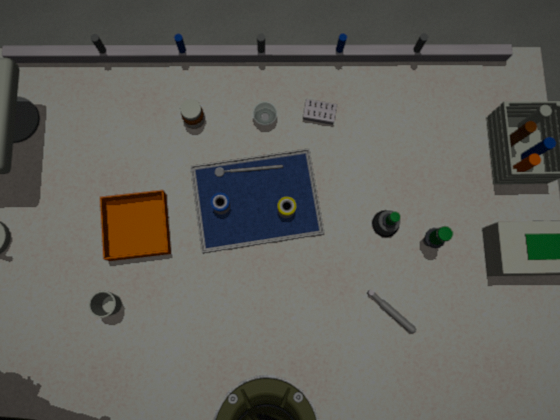

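```bash
python3 - <<'E'
import cv2,numpy as np
a=cv2.imread("pics/scene0.png")[180:320,90:340]; b=cv2.imread("pics/top0.png")[150:280,180:470]
cv2.imwrite("pics/c_scene.png",cv2.resize(a,None,fx=3,fy=3,interpolation=cv2.INTER_CUBIC))
cv2.imwrite("pics/c_top.png",cv2.resize(b,None,fx=2.7,fy=2.7,interpolation=cv2.INTER_CUBIC))
E
```

```text
(no output)
```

View pics/c_scene.png

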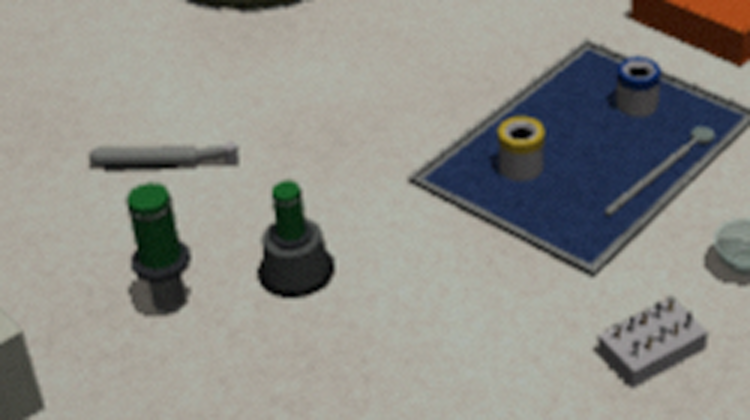

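View pics/c_top.png

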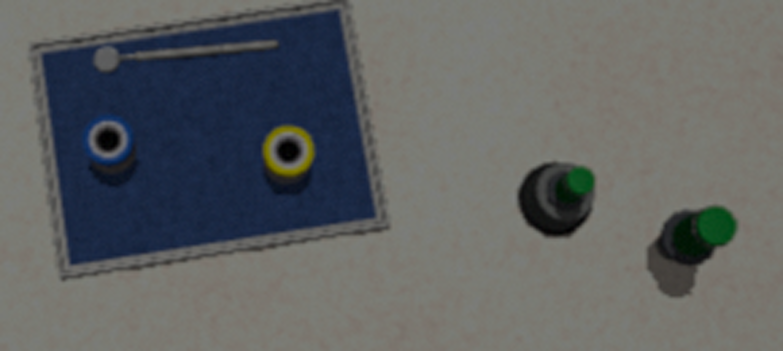

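Candidates for the green gauge:
- **In the grey stand:** small handle at scene (185,253), top (390,219).
- **Free-standing with no stand:** larger look-alike at scene (145,262), top (440,236).

The description says the smaller one, in the stand, and the crops confirm that is the one in the stand. The blue cup is at top (221,204), the yellow cup at (287,207) and the bin at (137,225).

Next I'll locate them by matching silhouette centroids in both cameras.

```bash
cat > loc.py <<'E'
from station import ctrl, get_state, vision, ticket, models
import cv2, numpy as np
from scipy.optimize import least_squares
np.set_printoptions(precision=4,suppress=True)
def proj(c,P):
    i=vision.camera_info(c); X=np.asarray(P)@i["R"].T+i["t"]; u=X@i["mtx"].T; return u[:,:2]/u[:,2:]
def hullc(c,x,y,r,z0,z1):
    a=np.linspace(0,2*np.pi,60,endpoint=False); r0,r1=(r if np.iterable(r) else (r,r))
    P=np.concatenate([np.c_[x+r0*np.cos(a),y+r0*np.sin(a),0*a+z0],np.c_[x+r1*np.cos(a),y+r1*np.sin(a),0*a+z1]])
    h=cv2.convexHull(proj(c,P).astype(np.float32)); m=cv2.moments(h)
    return np.array([m["m10"]/m["m00"],m["m01"]/m["m00"]]),m["m00"]
def solve(c,cent,r,z0,z1,x0=(0.55,0.)):
    s=least_squares(lambda p:hullc(c,p[0],p[1],r,z0,z1)[0]-cent,x0,x_scale=.1,diff_step=1e-3); return s.x,hullc(c,*s.x,r,z0,z1)[1]
def mask(c,t,near=None):
    L=models.masks_of(c,t)
    if near is not None: L=[l for l in L if np.linalg.norm(np.array(l["point"])-near)<25]
    return L[0]["mask"] if L else None
def cen(m):
    ys,xs=np.nonzero(m); return np.array([xs.mean(),ys.mean()])
def ray(c,px,z):
    i=vision.camera_info(c); d=np.linalg.solve(i["mtx"],[px[0],px[1],1.]); o=-i["R"].T@i["t"]; d=i["R"].T@d
    return (o+d*(z-o[2])/d[2])[:2]
E
python3 - <<'E'
from loc import *
px={"scene":{"cup_blue_mid":(303,209),"cup_yellow_mid":(262,228),"gauge_handle":(185,250)},"top":{"cup_blue_mid":(221,204),"cup_yellow_mid":(287,207),"gauge_handle":(390,219)}}
for c in ("scene","top"):
    im,d=vision.grab_frame(c)
    hsv=cv2.cvtColor(im,cv2.COLOR_BGR2HSV)
    for t in ("cup_blue_mid","cup_yellow_mid"):
        m=mask(c,t,px[c][t])
        if m is None: print(c,t,None); continue
        p,a=solve(c,cen(m),.022,.003,.048); print(c,t,p,"area",m.sum(),a)
    n,l,st,ce=cv2.connectedComponentsWithStats(cv2.inRange(hsv,(45,90,25),(80,255,255)))
    for k in range(1,n):
        if st[k,4]>40:
            p,a=solve(c,ce[k],.0125,.047,.097); print(c,"green",ce[k],st[k,4],a,p)
    m=mask(c,"gauge_handle",px[c]["gauge_handle"])
    if m is not None: print("gauge mask",m.sum(),cen(m))
    m=mask(c,"stand"); p,a=solve(c,cen(m),(.034,.02),0,.045);print(c,"stand",m.sum(),a,p)
    m=mask(c,"bin")
    q=cv2.boxPoints(cv2.minAreaRect(cv2.findNonZero(m.astype(np.uint8)))) 
    print(c,"bin",cen(m),ray(c,cen(m),.03),m.sum(),[ray(c,k,.045) for k in q])
    m=mask(c,"tray"); print("tray",ray(c,cen(m),.003))
    for t in ("mirror","jar","dish","bur_block","beaker","handpiece"):
        r=models.recognise(c,t); print(t,[(np.round(k["point"]),round(k["p"],2),ray(c,k["point"],.02)) for k in r[:2]])
print(get_state()["time"])
E
```

```text
scene cup_blue_mid [0.5229 0.1044] area 228 255.9158026787918
scene cup_yellow_mid [ 0.5097 -0.0536] area 297 288.9682833949337
scene green [146.9781   2.7193] 228 27.71271570875524 [-1.9476  1.1617]
scene green [185.8601 250.3846] 143 190.72680843772832 [ 0.4748 -0.3019]
scene green [138.9817 246.2294] 109 193.71188752027228 [ 0.3753 -0.379 ]
scene green [141.9952 260.3768] 207 206.451285101939 [ 0.4279 -0.4036]
scene green [ 32.0856 303.8643] 1098 281.0447013815283 [ 0.3789 -0.6596]
gauge mask 248 [186.4597 251.5766]
scene stand 410 507.44220899557695 [ 0.478  -0.3035]
scene bin [330.75   179.1213] [0.4821 0.296 ] 1632 [array([0.4395, 0.1706]), array([0.3227, 0.3772]), array([0.5455, 0.3902]), array([0.6324, 0.1949])]
tray [ 0.5457 -0.0026]
mirror []
jar [(array([373., 226.]), 0.74, array([0.7249, 0.1965]))]
dish [(array([337., 260.]), 0.66, array([ 0.7444, -0.0031]))]
bur_block [(array([308., 292.]), 0.74, array([ 0.7669, -0.1474]))]
beaker [(array([300., 146.]), 0.91, array([0.2418, 0.4073]))]
handpiece [(array([139., 229.]), 0.6, array([ 0.2492, -0.3079]))]
top cup_blue_mid [0.5
[... 306 characters left out ...]
-0.6469]
gauge mask 235 [391.3702 218.8638]
top stand 209 582.3042380253319 [ 0.4845 -0.3152]
top bin [135.4552 224.7371] [0.4743 0.3043] 4519 [array([0.5449, 0.3939]), array([0.5599, 0.2293]), array([0.3999, 0.2101]), array([0.3863, 0.3706])]
tray [0.5346 0.0164]
mirror [(array([248., 168.]), 0.82, array([0.6149, 0.0368]))]
jar [(array([198., 113.]), 0.87, array([0.7587, 0.162 ]))]
dish [(array([267., 115.]), 0.58, array([ 0.7513, -0.0112]))]
bur_block [(array([319., 111.]), 0.9, array([ 0.762 , -0.1448])), (array([221., 203.]), 0.52, array([0.526 , 0.1029]))]
beaker [(array([106., 303.]), 0.67, array([0.2929, 0.3679]))]
handpiece [(array([396., 313.]), 0.88, array([ 0.2561, -0.3075]))]
2.0
```

```bash
cat >> loc.py <<'E'
def down(th):
    f=np.radians((th+90)/2); return np.array([0,np.cos(f),np.sin(f),0])
E
python3 - <<'E'
from loc import *
for n,p in {"gauge":(.4755,-.3025),"blue":(.524,.103),"yel":(.511,-.0555),"bin":(.474,.302)}.items():
    for th in (-110,-65,-22,0,45,71,90,115,158,180):
        q=[ctrl.ik([*p,z],down(th)) for z in (.053,.2)]
        print(n,th,*[None if k is None else np.round(k,2) for k in q])
E
```

```text
gauge -110 [-0.02  0.82  0.95  1.89 -0.86  0.91 -0.56] [-0.05  0.6   0.95  1.72 -0.54  1.11 -0.84]
gauge -65 [ 0.07  0.74  0.76  1.89 -0.71  0.8   0.08] [-0.09  0.64  1.06  1.72 -0.61  1.15  0.01]
gauge -22 [ 0.11  0.72  0.67  1.89 -0.63  0.76  0.76] [-0.06  0.61  0.98  1.72 -0.56  1.12  0.71]
gauge 0 [ 0.16  0.69  0.58  1.89 -0.55  0.73  1.06] [-0.05  0.6   0.96  1.72 -0.54  1.11  1.08]
gauge 45 [ 0.36  0.63  0.26  1.88 -0.25  0.66  1.55] [ 0.09  0.51  0.67  1.72 -0.36  1.04  1.68]
gauge 71 [ 0.41  0.62  0.18  1.88 -0.17  0.65  1.93] [ 0.09  0.51  0.68  1.72 -0.37  1.04  2.14]
gauge 90 [ 0.43  0.62  0.14  1.88 -0.14  0.65  2.23] [ 0.11  0.51  0.65  1.72 -0.35  1.03  2.45]
gauge 115 [ 0.49  0.61  0.05  1.88 -0.04  0.65  2.57] [ 0.21  0.47  0.49  1.72 -0.25  1.01  2.79]
gauge 158 [-0.09  0.93  1.15  1.89 -1.01  1.05 -2.02] [-0.12  0.69  1.15  1.72 -0.67  1.19 -2.31]
gauge 180 [-0.09  0.93  1.15  1.89 -1.01  1.05 -1.64] [-0.12  0.69  1.15  1.72 -0.67  1.19 -1.93]
blue -110 [-0.8   0.79  0.95  1.97 -0.87  0.86 -1.28] [-0.92  0.64  1.15  1.8  -0.64  1.14 -1.47]
blue -65 [-0.49  0.61  0.3
[... 2053 characters left out ...]
44  0.21  1.72 -0.1   0.99 -0.89]
bin 0 [-0.65  0.61  0.07  1.89 -0.06  0.65 -0.55] [-0.68  0.43  0.11  1.72 -0.06  0.99 -0.55]
bin 45 [-0.55  0.61 -0.09  1.88  0.08  0.65  0.09] [-0.56  0.43 -0.08  1.72  0.04  0.99  0.13]
bin 71 [-0.49  0.61 -0.18  1.88  0.17  0.66  0.46] [-0.48  0.44 -0.19  1.72  0.1   1.    0.53]
bin 90 [-0.45  0.62 -0.25  1.88  0.23  0.67  0.74] [-0.43  0.44 -0.27  1.72  0.13  1.    0.82]
bin 115 [-0.39  0.63 -0.34  1.88  0.31  0.68  1.09] [-0.37  0.45 -0.36  1.72  0.18  1.01  1.21]
bin 158 [-0.28  0.66 -0.52  1.88  0.47  0.73  1.69] [-0.24  0.47 -0.56  1.71  0.29  1.04  1.86]
bin 180 [-0.22  0.68 -0.62  1.88  0.56  0.77  1.99] [-0.18  0.49 -0.66  1.71  0.34  1.05  2.19]
```

```bash
python3 - <<'E'
from loc import *
g=(.4755,-.3025); q=down(-22)
ctrl.movep([*g,.19],q); print(get_state()["time"])
c0=get_state()["contact_force"]; 
ctrl.movel([*g,.055],max_speed=.1)
s=get_state(); print(s["time"],s["tcp_pos"],s["contact_force"]-c0)
ctrl.close_gripper(40)
s=get_state(); print(s["time"],s["width"],s["contact_force"]-c0,s["wrist_torque"])
im,d=vision.grab_frame("scene"); cv2.imwrite("pics/g1.png",cv2.resize(im[150:330,80:320],None,fx=3,fy=3))
E
```

```text
5.275
6.775 [ 0.4758 -0.3028  0.0556] [-0.6352  0.6226 -0.1784]
7.3583 0.024191096787549094 [-1.3799  0.703   3.5053] [ 0.2458  0.2339 -0.0188]
```

View pics/g1.png

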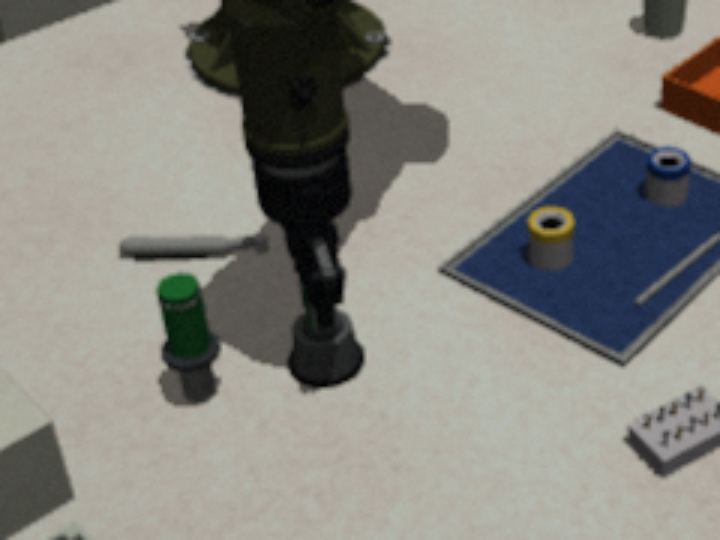

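The jaws closed at 24 mm on the small gauge in the stand (crop about (325,320)). The look-alike was not touched. Now I'll lift it and check how the nose sits in the hand.

```bash
python3 - <<'E'
from loc import *
g=(.4755,-.3025); q=down(-22)
ctrl.movel([*g,.155],max_speed=.12); 
s=get_state();print(s["width"],s["contact_force"],s["wrist_torque"])
b=(.524,.103)
ctrl.movep([*b,.135],q); ctrl.pause(.3)
s=get_state(); print(s["time"],s["tcp_pos"],s["width"],s["contact_force"],s["wrist_torque"])
for c in ("scene","top"):
    im,d=vision.grab_frame(c); cv2.imwrite(f"h_{c}.png",im)
    # expected nose outline
    n=s["tcp_pos"]-[0,0,.047]
    print(c,proj(c,[n,n+[0,0,.036],[*b,.048]]))
    if c=="scene": cv2.imwrite("pics/h1.png",cv2.resize(im[130:240,240:370],None,fx=5,fy=5,interpolation=cv2.INTER_CUBIC))
    else: cv2.imwrite("pics/h1t.png",cv2.resize(im[150:260,160:290],None,fx=5,fy=5,interpolation=cv2.INTER_CUBIC))
E
```

```text
0.0240058178538853 [-0.8083 -0.0423 -1.7147] [ 0.0247 -0.013  -0.0269]
10.2083 [0.5242 0.1022 0.1351] 0.02452275066824437 [ 0.3349  0.5779 -1.8983] [0.0208 0.021  0.005 ]
scene [[303.1815 192.2182]
 [303.8039 182.2484]
 [302.6283 202.8525]]
top [[218.6532 197.7356]
 [217.1986 194.1603]
 [219.8543 201.5493]]
```

View pics/h1.png

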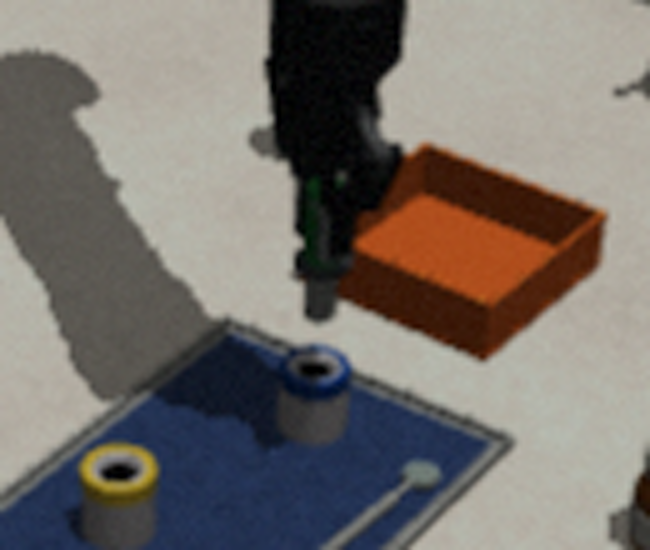

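View pics/h1t.png

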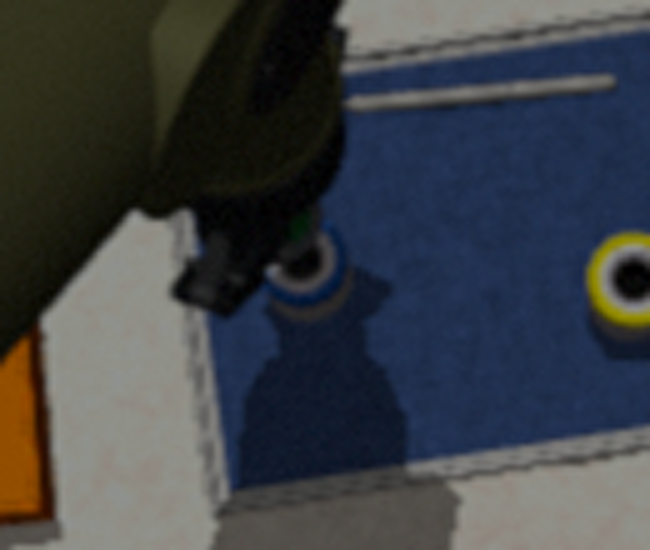

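```bash
python3 - <<'E'
from loc import *
def fit(c,ctr,col):
    im=np.load(f"{c}0.npz")["im"]; big=cv2.resize(im[ctr[1]-20:ctr[1]+20,ctr[0]-20:ctr[0]+20],None,fx=8,fy=8,interpolation=cv2.INTER_CUBIC)
    hsv=cv2.cvtColor(big,cv2.COLOR_BGR2HSV)
    # dark bore
    g=big.max(2); m=(g<55).astype(np.uint8)
    n,l,st,ce=cv2.connectedComponentsWithStats(m)
    k=min(range(1,n),key=lambda k:np.linalg.norm(ce[k]-160) if st[k,4]>300 else 1e9)
    conv=lambda p:(np.array(p)+.5)/8-.5+np.array(ctr)-20
    print(c,col,"bore px",conv(ce[k]),st[k,4]/64,"-> z.044",ray(c,conv(ce[k]),.044))
    lo,hi=((15,110,60),(40,255,255)) if col=="y" else ((100,90,60),(125,255,255))
    m=cv2.inRange(hsv,lo,hi); n,l,st,ce=cv2.connectedComponentsWithStats(m)
    for k in range(1,n):
        if st[k,4]>800:
            pts=np.argwhere(l==k)[:,::-1].astype(np.float32); h=cv2.convexHull(pts);mo=cv2.moments(h); p=conv((mo["m10"]/mo["m00"],mo["m01"]/mo["m00"]))
            for zb in (.044,.040,.036): print("   band",p,mo["m00"]/64,zb,*solve(c,p,.022,zb,.048))
fit("scene",(303,206),"b");fit("scene",(263,226),"y");fit("top",(221,202),"b");fit("top",(287,206),"y")
E
```

```text
scene b bore px [302.5579 203.5365] 12.703125 -> z.044 [0.5227 0.1045]
   band [300.4569 212.8992] 957.609375 0.044 [0.5521 0.0616] 115.56280528916977
   band [300.4569 212.8992] 957.609375 0.04 [0.5504 0.0637] 130.57673861738294
   band [300.4569 212.8992] 957.609375 0.036 [0.5487 0.0657] 145.44654369098134
scene y bore px [263.2966 223.965 ] 16.53125 -> z.044 [ 0.5107 -0.0543]
   band [263.4416 224.4433] 153.3984375 0.044 [ 0.5142 -0.0572] 127.60786929179449
   band [263.4416 224.4433] 153.3984375 0.04 [ 0.5124 -0.0554] 143.36091214686166
   band [263.4416 224.4433] 153.3984375 0.036 [ 0.5106 -0.0536] 158.96267221972812
top b bore px [219.5553 201.2666] 58.65625 -> z.044 [0.5256 0.1041]
   band [220.6029 201.4115] 1581.609375 0.044 [0.5248 0.1014] 270.6942891331855
   band [220.6029 201.4115] 1581.609375 0.04 [0.5252 0.1015] 276.99811072670855
   band [220.6029 201.4115] 1581.609375 0.036 [0.5256 0.1017] 283.26004515378736
top y bore px [286.3889 205.3427] 57.734375 -> z.044 [ 0.5135 -0.0549]
   band [286.4112 205.5688] 283.921875 0.044 [ 0.5126 -0.0548] 268.4419334169943
   band [286.4112 205.5688] 283.921875 0.04 [ 0.5129 -0.0549] 274.0562040770892
   band [286.4112 205.5688] 283.921875 0.036 [ 0.5133 -0.055 ] 279.63305759755895
```

```bash
cat >> loc.py <<'E'
def probe(xy,z0,zmin,step=.002,flim=8,sp=.03):
    """step down until vertical reaction > flim or zmin; returns log"""
    f0=get_state()["contact_force"]; z=z0; 
    while z>zmin+1e-6:
        z=max(z-step,zmin); ctrl.movel([*xy,z],max_speed=sp); s=get_state(); f=s["contact_force"]-f0
        print("%.3f t%.2f"%(z,s["time"]),s["tcp_pos"],np.round(f,1),np.round(s["wrist_torque"],2),round(s["width"],4))
        if f[2]>flim: return "stop",z
    return "min",z
E
python3 - <<'E'
from loc import *
b=(.5245,.1035)
ctrl.movel([*b,.102],max_speed=.06); ctrl.pause(.2)
print(get_state()["time"])
print(probe(b,.102,.0865,step=.002,flim=5))
E
```

```text
11.2083
0.100 t11.46 [0.5244 0.1036 0.1   ] [0.1 0.3 0.2] [0.04 0.03 0.05] 0.0236
0.098 t11.71 [0.5244 0.1035 0.0978] [ 0.2 -0.1  0.2] [ 0.03 -0.02 -0.03] 0.0245
0.096 t11.96 [0.5244 0.1035 0.0959] [ 0.5 -0.1 -0.1] [-0.02 -0.03  0.02] 0.0241
0.094 t12.21 [0.5244 0.1034 0.0939] [ 0.3 -0.6  0.4] [-0.07  0.04  0.04] 0.0243
0.092 t12.46 [0.5244 0.1033 0.0919] [-0.5 -0.6  0.4] [-0.17  0.05  0.02] 0.024
0.090 t12.71 [0.5244 0.1035 0.0898] [ 0.2 -1.4  0.4] [-0.13  0.03 -0.02] 0.0241
0.088 t12.96 [0.5244 0.1035 0.0879] [ 0.1 -1.1 -0.1] [-0.17 -0.04 -0.01] 0.0238
0.086 t13.21 [0.5245 0.1035 0.0864] [-0.  -1.1  0.3] [-0.15  0.02 -0.08] 0.024
('min', 0.0865)
```

The nose is in the blue cup's bore with almost no force. I'll continue past the possible ledge depth, around TCP z 0.082.

```bash
python3 - <<'E'
from loc import *
b=(.5245,.1035)
ctrl.pause(.1)
r=probe(b,.0865,.0765,step=.001,flim=5,sp=.02); print(r)
if r[0]=="min": print(probe(b,.0765,.062,step=.0025,flim=5,sp=.03))
E
```

```text
0.085 t13.56 [0.5245 0.1035 0.0854] [ 0.5 -0.4 -0.7] [-0.18  0.01  0.04] 0.0242
0.084 t13.81 [0.5245 0.1035 0.0844] [ 0.4  1.  -1.2] [-0.14  0.01  0.05] 0.0242
0.083 t14.06 [0.5245 0.1035 0.0834] [-0.7  1.2  0.1] [-0.17 -0.03 -0.02] 0.024
0.082 t14.31 [0.5245 0.1035 0.0824] [ 1.4 -0.6 -0.6] [-0.17 -0.04  0.01] 0.0241
0.081 t14.56 [0.5245 0.1035 0.0814] [ 0.1  0.5 -0.8] [-0.12 -0.01 -0.06] 0.0239
0.080 t14.81 [0.5246 0.1035 0.0811] [-0.3  1.   6.6] [-0.02  0.49  0.03] 0.0243
('stop', 0.08049999999999999)
```

Blue stopped the nose at TCP z about 0.081, a depth of roughly 16 mm, so it looks like the narrowed cup. Now yellow.

```bash
python3 - <<'E'
from loc import *
b=(.5245,.1035); y=(.512,-.0548)
ctrl.movel([*b,.115],max_speed=.06)
im,d=vision.grab_frame("scene"); cv2.imwrite("pics/w1.png",cv2.resize(im[130:260,230:370],None,fx=5,fy=5,interpolation=cv2.INTER_CUBIC))
ctrl.movel([*y,.115],max_speed=.15)
im,d=vision.grab_frame("scene"); cv2.imwrite("pics/w2.png",cv2.resize(im[130:260,230:370],None,fx=5,fy=5,interpolation=cv2.INTER_CUBIC))
ctrl.movel([*y,.102],max_speed=.06); ctrl.pause(.2)
r=probe(y,.102,.086,step=.002,flim=5)
if r[0]=="min": r=probe(y,.086,.076,step=.001,flim=5,sp=.02)
print(r)
E
```

```text
0.100 t17.66 [ 0.512  -0.0548  0.0999] [ 0.9  0.6 -0.1] [-0.04  0.03 -0.03] 0.024
0.098 t17.91 [ 0.5119 -0.0548  0.0979] [0.2 0.7 0.3] [-0.04 -0.02 -0.01] 0.0241
0.096 t18.16 [ 0.5119 -0.0548  0.0959] [0.4 0.5 0. ] [-0.04  0.01 -0.03] 0.024
0.094 t18.41 [ 0.512  -0.0549  0.0939] [0.2 0.2 0.1] [-0.06 -0.06 -0.02] 0.024
0.092 t18.66 [ 0.512  -0.055   0.0919] [ 0.1 -0.4 -0.9] [-0.25 -0.13  0.04] 0.0235
0.090 t18.91 [ 0.512  -0.0548  0.0898] [ 0.6 -0.7 -0.4] [-0.25 -0.15  0.03] 0.0238
0.088 t19.16 [ 0.512  -0.0547  0.0879] [ 0.5 -0.5 -0.1] [-0.21 -0.1   0.04] 0.0239
0.086 t19.41 [ 0.512  -0.0547  0.0859] [-0.5 -0.1 -0.7] [-0.19 -0.12  0.  ] 0.0242
0.085 t19.66 [ 0.512  -0.0548  0.0849] [0.8 0.9 0.9] [-0.21 -0.09 -0.02] 0.024
0.084 t19.91 [ 0.512  -0.0548  0.0839] [ 0.7  0.4 -0.3] [-0.19 -0.14 -0.02] 0.0237
0.083 t20.16 [ 0.512  -0.0548  0.0829] [ 0.7 -0.9 -0.8] [-0.1  -0.13  0.01] 0.0242
0.082 t20.41 [ 0.512  -0.0548  0.0819] [ 1.1 -0.2  0.7] [-0.13 -0.08  0.01] 0.0239
0.081 t20.66 [ 0.5119 -0.0548  0.0809] [ 0.1 -0.7 -0.2] [-0.14 -0.07  0.04] 0.0242
0.080 t20.91 [ 0.512  -0.0548  0.0799] [0.4 0.5 1.7] [-0.09 -0.08 -0.04] 0.0239
0.079 t21.16 [ 0.512  -0.0548  0.0789] [ 0.4 -0.1  0.1] [-0.08 -0.06  0.  ] 0.024
0.078 t21.41 [ 0.512  -0.0548  0.0779] [ 1.8  0.2 -0.4] [-0.15 -0.02  0.02] 0.0243
0.077 t21.66 [ 0.512  -0.0548  0.0769] [ 0.5 -0.8 -0.5] [-0.12  0.01 -0.01] 0.0239
0.076 t21.91 [ 0.512  -0.0548  0.0759] [ 0.7  0.2 -0.5] [-0.06 -0.02 -0.03] 0.024
('min', 0.076)
```

View pics/w2.png

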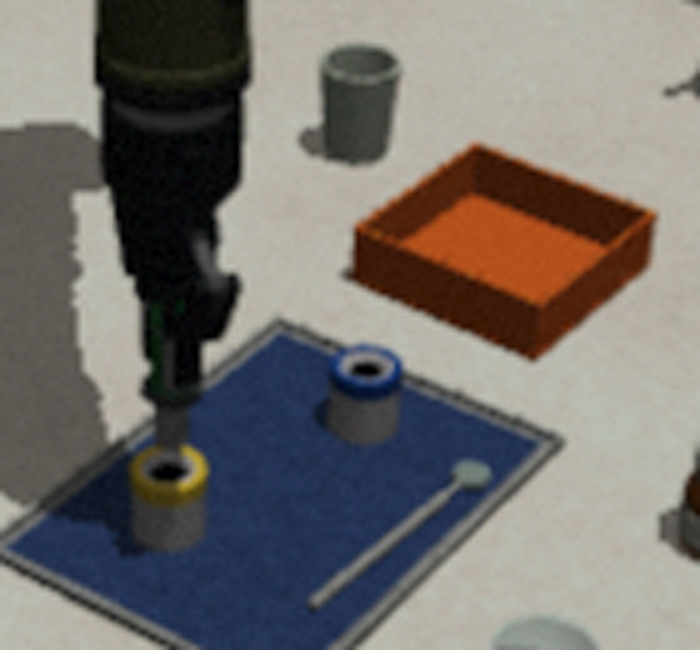

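Yellow is open beyond the ledge depth, and the picture shows the blue cup upright at crop (367,395). I'll send the gauge home and release it.

```bash
python3 - <<'E'
from loc import *
y=(.512,-.0548)
r=probe(y,.076,.064,step=.003,flim=6,sp=.03)
if r[0]=="min": r=probe(y,.064,.0600,step=.001,flim=4,sp=.02)
print(r)
ctrl.ungrasp(); s=get_state(); print(s["time"],s["width"],s["tcp_pos"])
E
```

```text
0.073 t22.16 [ 0.5119 -0.0548  0.0728] [-0.6  0.   0.4] [-0.09 -0.05 -0.01] 0.0245
0.070 t22.41 [ 0.5119 -0.0548  0.0698] [-0.5  0.2  0.8] [-0.05 -0.06  0.03] 0.0239
0.067 t22.66 [ 0.5119 -0.0548  0.0668] [-0.8 -0.1  1.2] [0.01 0.02 0.03] 0.0242
0.064 t22.91 [ 0.5119 -0.0548  0.0638] [-0.   0.7  1.9] [-0.01 -0.01  0.05] 0.0242
0.063 t23.16 [ 0.5119 -0.0548  0.063 ] [-0.9  0.  -1.5] [ 0.01 -0.02  0.02] 0.024
0.062 t23.41 [ 0.512  -0.0548  0.062 ] [-0.1 -0.9 -1. ] [-0.05 -0.01  0.01] 0.0242
0.061 t23.66 [ 0.5121 -0.0549  0.0612] [-1.3  0.1  2.6] [ 0.04  0.07 -0.03] 0.0243
0.060 t23.91 [ 0.5122 -0.0549  0.0611] [-2.9  1.5 13.4] [0.42 0.74 0.03] 0.0241
('stop', 0.06)
24.5333 0.08539719001443179 [ 0.512  -0.0548  0.0599]
```

```bash
python3 - <<'E'
from loc import *
y=(.512,-.0548)
ctrl.movel([*y,.17],max_speed=.12)
ctrl.movep([.45,.2,.2],down(0))
print(get_state()["time"])
for c in ("scene","top"):
    im,d=vision.grab_frame(c); cv2.imwrite(f"pics/r_{c}.png",cv2.resize(im[130:260,190:350] if c=="top" else im[130:260,230:370],None,fx=4.5,fy=4.5,interpolation=cv2.INTER_CUBIC))
    m=mask(c,"cup_blue_mid",(220,203) if c=="top" else (303,209))
    if m is not None: print(c,m.sum(),solve(c,cen(m),.022,.003,.048))
E
```

```text
26.6333
scene 268 (array([0.5228, 0.1079]), 255.1884339354001)
top 325 (array([0.5265, 0.1037]), 333.23163182951976)
```

View pics/r_scene.png

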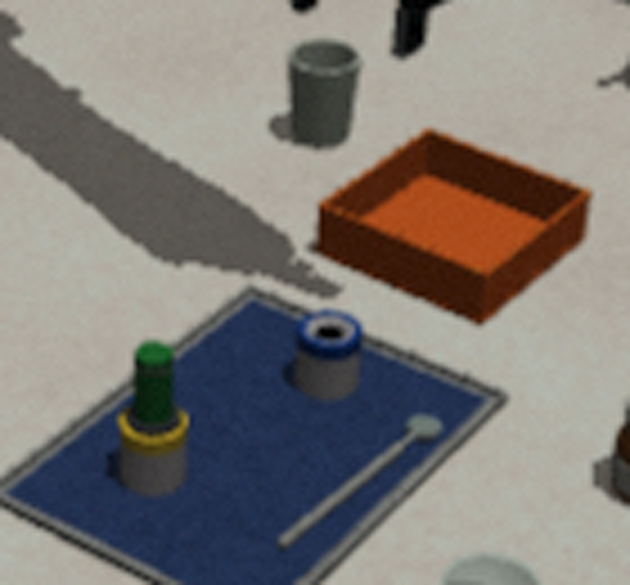

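View pics/r_top.png

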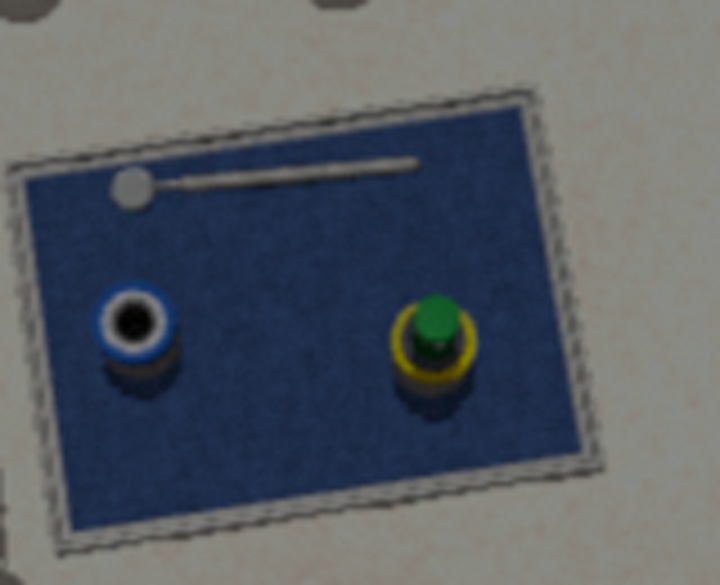

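The gauge sits in the yellow cup with its collar on the rim, at top crop (433,335). The blue cup is upright at crop (135,325). Next I'll pin down the bin centre and move the blue cup into it.

```bash
python3 - <<'E'
from loc import *
def box(c,x,y,w):
    R=np.array([[np.cos(w),-np.sin(w)],[np.sin(w),np.cos(w)]]); q=np.array([[1,1],[1,-1],[-1,-1],[-1,1]])*.075@R.T+[x,y]
    P=[[*k,z] for k in q for z in (0,.045)]
    return cv2.convexHull(proj(c,P).astype(np.float32))
for c in ("scene","top"):
    hsv=cv2.cvtColor(np.load(f"{c}0.npz")["im"],cv2.COLOR_BGR2HSV)
    m=cv2.inRange(hsv,(3,150,40),(20,255,255)); n,l,st,ce=cv2.connectedComponentsWithStats(m)
    k=min((k for k in range(1,n) if st[k,4]>800),key=lambda k:np.linalg.norm(ce[k]-((331,178) if c=="scene" else (137,225))))
    h=cv2.convexHull(np.argwhere(l==k)[:,::-1].astype(np.int32)); M=np.zeros(m.shape,np.uint8); cv2.fillConvexPoly(M,h,1)
    def cost(p):
        B=np.zeros(m.shape,np.uint8); cv2.fillConvexPoly(B,np.round(box(c,*p)*16).astype(np.int32),1,shift=4); return (B!=M).sum()
    from scipy.optimize import minimize
    r=min((minimize(cost,[.475,.30,w],method="Nelder-Mead",options=dict(initial_simplex=[[.475,.3,w],[.485,.3,w],[.475,.31,w],[.475,.3,w+.1]])) for w in (0,.1,-.1)),key=lambda r:r.fun)
    print(c,r.x,r.fun,M.sum())
b=(.525,.1055); q=down(45)
ctrl.movep([*b,.13],q); ctrl.movel([*b,.014],max_speed=.1)
s=get_state(); print(s["time"],s["tcp_pos"],s["contact_force"])
ctrl.close_gripper(40); s=get_state(); print(s["time"],s["width"],s["contact_force"])
im,d=vision.grab_frame("scene"); cv2.imwrite("pics/p1.png",cv2.resize(im[100:260,230:390],None,fx=3.7,fy=3.7,interpolation=cv2.INTER_CUBIC))
E
```

```text
scene [0.4725 0.3051 0.1361] 85.0 1646
top [0.4753 0.3063 0.1142] 175.0 4376
28.9917 [0.5254 0.1055 0.0146] [ 0.471   1.0309 -0.3834]
29.4583 0.04443556136580855 [-1.9422  1.0705  5.263 ]
```

View pics/p1.png

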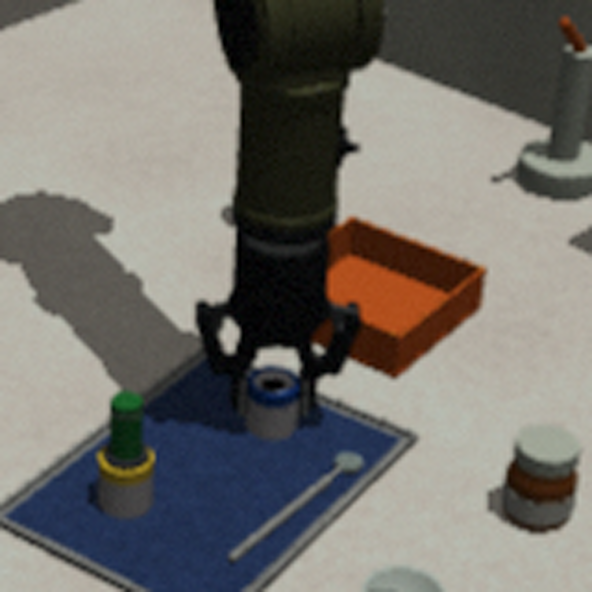

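The jaws hold the blue cup at 44 mm (crop (272,405)). Carrying it to the bin centre at (0.474, 0.3055).

```bash
python3 - <<'E'
from loc import *
b=(.525,.1055); n=(.474,.3055); q=down(52)
ctrl.movel([*b,.12],max_speed=.1); s=get_state(); print(s["width"],s["contact_force"])
ctrl.movep([*n,.12],q)
ctrl.movel([*n,.020],max_speed=.08); ctrl.pause(.1)
print(probe(n,.020,.014,step=.001,flim=3,sp=.02))
ctrl.ungrasp(); s=get_state(); print(s["time"],s["width"],s["contact_force"])
ctrl.movel([*n,.15],max_speed=.1)
ctrl.movep([.35,.45,.25],q); print(get_state()["time"])
for c in ("scene","top"):
    im,d=vision.grab_frame(c); cv2.imwrite(f"pics/f_{c}.png",cv2.resize(im[90:270,80:350] if c=="top" else im[130:260,230:400],None,fx=2.9 if c=="top" else 4.5,fy=2.9 if c=="top" else 4.5,interpolation=cv2.INTER_CUBIC))
    for t,z in (("cup_blue_mid",.004),("cup_yellow_mid",.003)):
        L=models.masks_of(c,t)
        for l in L: print(c,t,l["point"],round(l["p"],2),l["mask"].sum(),*solve(c,cen(l["mask"]),.022,z,z+.045))
E
```

```text
0.04396580330671465 [ 0.1777  0.4065 -1.5384]
0.019 t33.31 [0.474  0.3056 0.0191] [ 0.3 -1.   0.8] [-0.02  0.05 -0.02] 0.0442
0.018 t33.56 [0.474  0.3055 0.0179] [ 0.5 -0.7  0.5] [ 0.01  0.02 -0.01] 0.0442
0.017 t33.81 [0.474  0.3055 0.0169] [ 0.3 -0.   0.3] [-0.01  0.02 -0.02] 0.0442
0.016 t34.06 [0.4739 0.3055 0.0159] [ 0.  -0.2  0.1] [-0.04 -0.02 -0.01] 0.0443
0.015 t34.31 [0.4741 0.3055 0.0155] [-1.1 -1.1  6.5] [-0.15  0.41 -0.07] 0.0438
('stop', 0.014999999999999996)
34.8 0.08539295707122717 [-0.1459  0.5244  0.6266]
37.1667
scene cup_blue_mid [329.2, 177.7] 0.74 167 [0.4721 0.3126] 210.9773810734041
scene cup_yellow_mid [264.1, 229.9] 0.55 191 [ 0.5188 -0.0601] 292.7929137174506
top cup_blue_mid [134.5, 223.4] 0.65 272 [0.4764 0.3042] 373.12312631699024
top cup_yellow_mid [254.6, 199.0] 0.28 9980 [0.5297 0.0195] 326.20504823420197
```

View pics/f_scene.png

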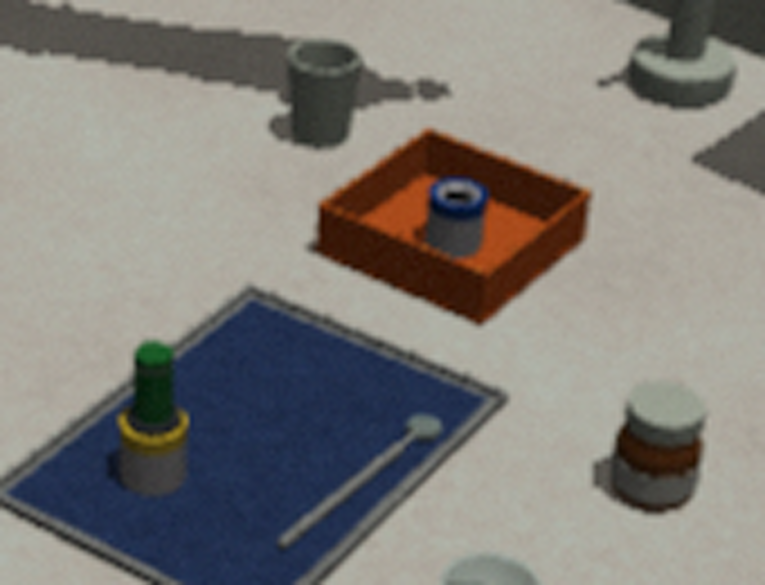

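View pics/f_top.png

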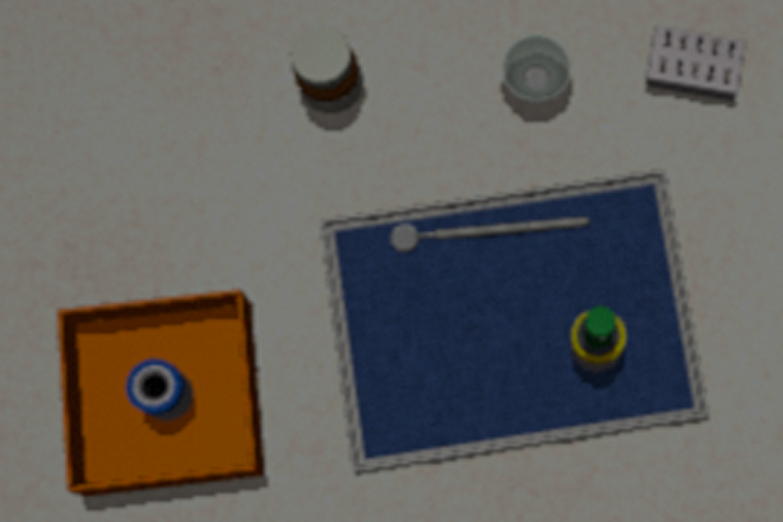

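The blue cup stands upright in the bin at scene crop (456,220). The gauge is fully home in the yellow cup on the tray at (153,420), everything else is in place, and the arm is clear.

```bash
python3 -c "
from station import *
ticket.close_job(); print(get_state()['time'])"
```

```text
the job is handed in; nothing more can be done
the job is handed in; nothing more can be done
```

The job is handed in, and no verdict was reported. The gauge stands fully home in the yellow-banded cup on the tray, and the blue-banded cup stands upright in the orange bin. The robot clock read about 37 s at the last check, just before hand-in.

- **Blue cup (fails):** I tried the gauge in this one first, and it stopped at about 16 mm with a reaction of 6.6 N, which matches the narrowed cup's ledge.
- **Yellow cup (passes):** the nose went in until the collar sat on the rim. The highest reaction I read was about 13 N, well under the 40 N limit, and I released it there.
- **Last pictures:** both cameras show the blue cup upright near the bin centre, the gauge collar on the yellow rim, and the arm clear. The other things in view look undisturbed; I checked them by eye only, and the handpiece was outside the last crops.
- **Disagreements:** in the last look, the network put the top camera's "yellow cup" mask on the whole tray (confidence 0.28), so I ignored it. The two cameras placed the blue cup about 9 mm apart. The scene camera sees it partly hidden by the bin wall, so I relied on the top view.

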